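# Balance the tension lever on the one-post stand

## Robot

A 6-joint arm with a two-finger parallel gripper is mounted at the origin on the work surface. World frame = base frame: x ahead of the robot, y to its left, z up, the work surface at z = 0. Lengths are in m, angles in degrees, forces in N, time in s.
With the tool pointing down it reaches from about 0.3 to 0.75 m from the base axis. Payload 8.5 kg.
Tool frame: the origin (TCP) lies on the centre line of the jaws, within the pads' length; the fingertips stand 11 mm ahead of it and the grasp point (between the pads) lies 8 mm behind it; z points along the fingers, y is the line along which they close (so a half turn about z gives the same grasp; the last joint's range is limited). The gripper opens to 85 mm and grips with 20 to 120 N. Pads are 22 mm wide; open, the fingers measure 114 mm over their backs; the gripper's body (76 mm by 85 mm) begins 54 mm behind the grasp point. The pads swing forward as they close: fully open they stand 13 mm farther back than shut.
Start: joints at [57.966, 21.807, 74.336, -0, 83.858, -12.336], TCP at [0.185, 0.518, 0.242] pointing down, gripper open.
Joint ranges: [-178.18, 178.18], [-50.72, 133.34], [12.68, 142.11], [-81.47, 261.47], [9.98, 163.14], [-165.26, 165.26]. Speed limits (degrees/s): [136.94, 136.94, 180, 180, 180, 180].

## Interface

Orientations are given as [roll, pitch, yaw] about the fixed x, y, z axes, in that order (R = Rz(yaw) Ry(pitch) Rx(roll)).
In Python, from workcell import robot gives the robot as it stands. The module is installed in compiled form; this text tells all that it offers.
- The arm moves only by the shell command python3 -m pendant 'ROWS' [OPENING] [FORCE]. ROWS is text: rows parted by semicolons, each of 6 numbers parted by spaces: the shift along the tool's x, y, z in cm, then the turn, a rotation vector about the tool's x, y, z in degrees. In form: x y z rx ry rz; .... A call has 1 to 10 rows; each row is the pose to reach, as a shift and turn from the pose commanded when the call began, along the tool's axes at that moment; what a row does not reach only later rows make up. A row lasts 1/12 s, in which the tool goes at most 41.7 mm and 7.16 degrees, less where a joint would pass 70% of its speed; a pose out of reach is approached as far as the arm can. A call with a gripper value outside its range is refused whole. OPENING is the finger opening in cm, from 0 to 8.54, set as the call begins (- or left out, the last holds). The fingers move at their own pace and stop on an object; FORCE is the grip in N (left out, the last holds). Time passes only in rows, so rows that repeat a pose let the fingers close. It gives the time, the measured TCP pose, the force, the opening and the grip force at its end, in the units of the state.
- robot.state(): the state, without advancing time (a new reading comes with each control period).
- robot.snapshot(name): name is "scene" or "top" or "wrist"; returns the picture (384x512x3 uint8, red, green, blue); there is no depth.
- robot.get_calibration(name): a dict with "mtx" (3x3 intrinsics, pixels), "k1" (the pictures are not rectified: a ray, as slopes to the right and down, at radius r is drawn at 1 + k1 r^2 times it, then the intrinsics apply), "extrinsics" (4x4, takes a point from camera to world coordinates). Camera axes: x right, y down, z forward; pixel columns grow to the right and rows downward; lengths in m; the calibration is good to about 2 mm. A picture is of the moment at which its call begins: read the wrist's pose just before it. get_calibration takes no time and is no camera call; for the wrist camera it gives the pose at the moment of the call.
- robot.finish_job(): hands the job in; it is judged then, once.
Trained networks look in the newest picture that a camera, given by its name, has taken for a name from the list of things; names that differ only in an ending like _2 or _b are one class to them, and where a whole thing is asked for, a point or a joint stands for the part that bears it (a point fixed in the world has none). Each returns a list of dicts, best first, with "confidence" (0 to 1); they miss things now and then, are a little off and sometimes report something else, mostly with a low value. They report only what shows in the picture. A call takes as long as a camera call. They do not tell look-alikes from the thing itself.
- robot.boxes_of(camera, target): "extent" ([left, top, right, bottom] in pixels, round what is visible of it).
- robot.outline_of(camera, target): "pixels" (384x512 bool, what is visible of it) and "extent" ([left, top, right, bottom] in pixels, round what is visible of it).
- robot.tip_of(camera, target): "location" ([column, row] in pixels: a listed point, or the origin of a listed thing).
The state is a dict: "time": time; "joint_pos": joint angles; "joint_velocities": joint speeds; "effort": joint torques, N m; "eef_pos": TCP position; "tcp_rot": TCP orientation; "wrist_force": force on the tool from outside, world axes, zero at the start; "moment": the same for the moment, N m; "width": finger opening in m; "grip_force": force on a finger pad.
Only numpy, scipy, OpenCV 4.12 (cv2) and the standard library are available. Lean on these libraries where they do the work, as an engineer would, in place of code of your own. Each camera call takes 0.05 s, during which the arm holds its last target. There are 200 camera calls.

## Task

Before this tension lever goes back on the wire winder we need its balance point: a weight is fixed somewhere inside the tube, out of sight. Lift the lever at trial points until it comes up level clear of the bench without tipping, then set it down on the small pad of the stand and let go, so that it stays there balanced, level and still, touching nothing else. Never let the lever dip steeply, and leave the tin, the spool and the wrench where they are.

Things in the scene. Friction and masses are not known exactly. Their poses are not given: they have to be found in the camera images.
- lever_mid (a point): Centre of the tension lever's tube, half-way along and half-way up (15 mm over its underside). The lever is a straight closed aluminium tube 340 mm long, 20 mm wide, 30 mm high, lying on its 20 mm side, roughly crosswise before the robot. x runs along it, y across its width, z up. It can be grasped across the 20 mm from above anywhere along the tube.
- stand_top (a point): Middle of the top face of the stand's flat cork pad, 60 mm above the bench. The pad is 20 mm by 20 mm (sides along x and y), 8 mm thick, on an 18 mm steel post; z up. The lever stays level only if its balance point is over the pad (within 10 mm of the middle); it may lie across the pad in any direction.
- tin: Bystander: low round red tin, 110 mm diameter, 45 mm high; origin at the centre of its underside.
- spool: Bystander: small grey wire spool standing on end, 70 mm diameter, 45 mm high; origin at the centre of its underside.
- wrench: Bystander: steel wrench 170 mm long, lying along its x axis.
- lever: The same lever; origin under the tube's centre. A roller (26 mm diameter) ends 205 mm out on +x, a 6 mm flat tongue 196 mm out on -x. It weighs 0.55 to 0.8 kg; about half of that is a weight fixed out of sight in the tube, elsewhere each time: the balance point lies up to 80 mm either side of the centre along x, on the middle line in y.
- stand: The balancing stand, screwed to the bench: an 80 mm square grey foot plate, 10 mm thick, with the post and pad in its middle. Origin at the centre of the foot plate's underside.
Not all that is in view belongs to the job. What is shaped like the stand but black or turquoise is not meant.

How it is judged:
By the outcome, as a careful person would: the job done as asked, in the order asked, and still so for the second after the job is handed in, with the robot touching nothing.
It also fails if it takes over 61 s, if anything falls off the work surface, if the arm or the gripper's body presses on something with over 40 N, if the wrist force passes 120 N, or if a joint passes its speed limit or range.

## Working session

There is one attempt and no reset: what is moved stays moved. The work goes in short steps, Python scripts to look and compute and a shell command to move; the robot and the scene stay as the last step left them, time stands still between calls to the robot, and variables do not carry over. Pictures are saved under pics/ and viewed, at most 10 in all, crops included, and the job is handed in when it is done.

```bash
mkdir -p pics
cat > h.py <<'E'
import numpy as np, cv2
from workcell import robot
from scipy.spatial.transform import Rotation as R
def snap(n,f=None):
    p=robot.snapshot(n)
    if f: cv2.imwrite(f,p[:,:,::-1])
    return p
def ray(n,uv):
    c=robot.get_calibration(n);M=np.array(c["mtx"]);k=c["k1"];E=np.array(c["extrinsics"])
    d=(np.array(uv,float)-M[:2,2])/[M[0,0],M[1,1]];s=d.copy()
    for _ in range(20): s=d/(1+k*(s@s))
    return E[:3,3],E[:3,:3]@np.r_[s,1]
def at(n,uv,z):
    o,d=ray(n,uv);return o+d*(z-o[2])/d[2]
def tool(p):
    "world target -> shift in tool axes (cm) from measured"
    s=robot.state();return R.from_euler('xyz',s["tcp_rot"],degrees=True).inv().apply(np.array(p)-s["eef_pos"])*100
E
python3 - <<'E'
from h import *
a=snap("top","pics/top.png");
for t,z in [("lever_mid",.015),("stand_top",.06),("lever",0),("stand",0),("tin",0),("spool",0),("wrench",0)]:
    print(t,[(np.round(r["location"]),round(r["confidence"],2),at("top",r["location"],z).round(3)) for r in robot.tip_of("top",t)])
snap("scene","pics/scene.png")
for t,z in [("lever_mid",.015),("stand_top",.06)]:
    print(t,[(np.round(r["location"]),round(r["confidence"],2),at("scene",r["location"],z).round(3)) for r in robot.tip_of("scene",t)])
s=robot.state();print(s)
E
```

```text
lever_mid [(array([228., 219.]), 0.89, array([0.486, 0.021, 0.015])), (array([144., 150.]), 0.18, array([0.691, 0.279, 0.015]))]
stand_top [(array([163., 226.]), 0.95, array([0.463, 0.203, 0.06 ])), (array([274., 143.]), 0.94, array([ 0.705, -0.11 ,  0.06 ])), (array([214., 153.]), 0.88, array([0.674, 0.063, 0.06 ])), (array([274., 205.]), 0.57, array([ 0.525, -0.111,  0.06 ]))]
lever [(array([230., 220.]), 0.76, array([0.486, 0.016, 0.   ]))]
stand [(array([170., 227.]), 0.65, array([0.461, 0.196, 0.   ])), (array([217., 156.]), 0.58, array([ 0.679,  0.06 , -0.   ])), (array([272., 149.]), 0.58, array([ 0.702, -0.109,  0.   ])), (array([269., 203.]), 0.57, array([ 0.536, -0.1  ,  0.   ]))]
tin [(array([146., 149.]), 0.6, array([0.698, 0.279, 0.   ])), (array([213., 151.]), 0.44, array([0.694, 0.071, 0.   ])), (array([217., 153.]), 0.29, array([0.688, 0.058, 0.   ]))]
spool [(array([327., 161.]), 0.64, array([ 0.665, -0.279,  0.   ]))]
wrench [(array([363., 214.]), 0.81, array([ 0.504, -0.385,  0.   ]))]
lever_mid [(array([264., 186.]), 0.73, array([0.482, 0.012, 0.015])), (array([38
[... 346 characters left out ...]
.205, 0.06 ]))]
{'time': 0.55, 'joint_pos': array([ 5.79660733e+01,  2.18080421e+01,  7.43367255e+01,  1.66810640e-03,
        8.38575350e+01, -1.23370988e+01]), 'joint_velocities': array([-0.07274461, -0.07499636, -0.08172824, -0.02305322,  0.01568781,
        0.04815449]), 'effort': array([-1.00280611e-04, -4.48108113e+01, -2.31368119e+01, -1.53904757e-04,
        6.78672168e-04,  9.99467090e-06]), 'eef_pos': array([0.18537052, 0.51779979, 0.24230354]), 'tcp_rot': array([-1.79998105e+02, -2.11222724e-03,  1.60302994e+02]), 'wrist_force': array([-0.04167741, -0.53219948, -0.27427634]), 'moment': array([-0.01671463, -0.03953568, -0.004606  ]), 'grip_force': 0.0, 'width': 0.08545651592605787}
```

View pics/top.png

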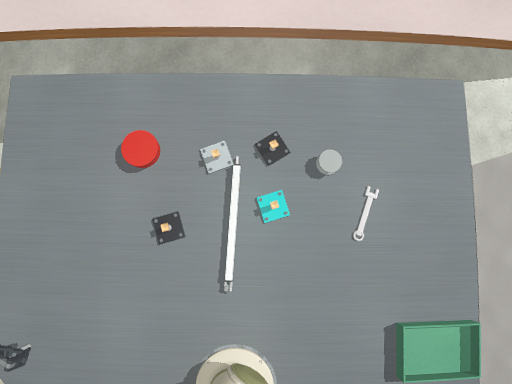

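View pics/scene.png

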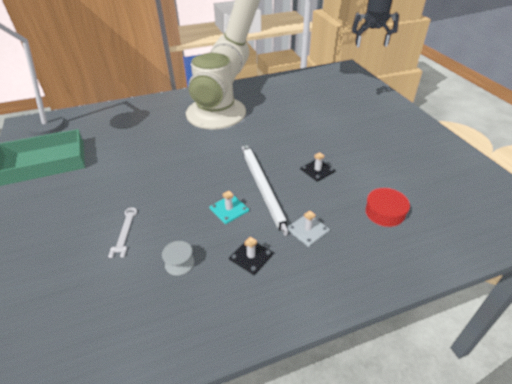

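The top view shows the lever from about (228,290) to (237,160), running nearly along world x. The grey stand is at (214,153), so roughly (0.676, 0.062). The stands at (274,143) and (163,226) are black and the one at (274,205) is turquoise, so all three are decoys. The scene view agrees with this layout.

```bash
cat > p.py <<'E'
from h import *
def lever(n,z=.03):
    rs=robot.outline_of(n,"lever"); r=rs[0]; m=r["pixels"]
    v,u=np.nonzero(m); i=np.random.default_rng(0).choice(len(u),min(600,len(u)),False)
    P=np.array([at(n,(u[k],v[k]),z)[:2] for k in i])
    c=P.mean(0); w,V=np.linalg.eigh(np.cov((P-c).T)); d=V[:,1]*np.sign(V[0,1]); t=(P-c)@d; q=(P-c)@V[:,0]
    print("lever conf",round(r["confidence"],2),"ext",r["extent"],"ang",round(np.degrees(np.arctan2(d[1],d[0])),2),"mid",(c+d*(t.min()+t.max())/2).round(4),"len",round(np.ptp(t),3),"width",round(np.ptp(q),3))
    return c,d
E
python3 - <<'E'
from p import *
snap("top"); lever("top")
print(tool([.485,.015,.22]),robot.get_calibration("wrist"))
E
```

```text
lever conf 0.83 ext [221.2, 158.1, 238.0, 294.4] ang -3.42 mid [0.469  0.0101] len 0.377 width 0.024
[-45.15526649 -37.23991691   2.23247166] {'mtx': array([[299.21619921,   0.        , 259.34114098],
       [  0.        , 299.21619921, 192.72536298],
       [  0.        ,   0.        ,   1.        ]]), 'k1': -0.06974219838767795, 'extrinsics': array([[ 3.36892243e-01,  9.00032499e-01,  2.76487102e-01,
         1.15187851e-01],
       [ 9.41543150e-01, -3.21934467e-01, -9.92708186e-02,
         5.43425634e-01],
       [-3.36235318e-04,  2.93768105e-01, -9.55876659e-01,
         3.74501551e-01],
       [ 0.00000000e+00,  0.00000000e+00,  0.00000000e+00,
         1.00000000e+00]])}
```

```bash
python3 -m pendant '-4 -3.3 .2 0 0 -1.6;-8 -6.6 .4 0 0 -3.2;-12 -9.9 .6 0 0 -4.8;-15 -12.4 .8 0 0 -6.4;-18 -14.9 1 0 0 -8;-21 -17.3 1.2 0 0 -9.6;-24 -19.8 1.4 0 0 -11.2;-27 -22.3 1.6 0 0 -12.8;-30 -24.7 1.8 0 0 -14.4;-33 -27.2 2 0 0 -16.2' 8.54 120
python3 -c "
from h import *;print(tool([.485,.015,.22]))"
```

```text
time: 1.48
eef_pos: [0.3992, 0.1584, 0.2231]
tcp_rot: [180.0, 0.0, 176.6]
wrist_force: [0.8, 0.9, -0.7]
width: 0.0854
grip_force: 0.0
[ -9.4203908  -13.80076327   0.31629543]
```

```bash
python3 -m pendant '-2 -3 0 0 0 0;-4 -6 0 0 0 0;-6 -9 0 0 0 0;-8 -12 0 0 0 0;-9.2 -13.6 0 0 0 0;-9.2 -13.6 0 0 0 0;-9.2 -13.6 0 0 0 0;-9.2 -13.6 0 0 0 0'
python3 - <<'E'
from p import *
snap("wrist","pics/w1.png"); lever("wrist")
for t,z in [("lever_mid",.015),("stand_top",.06)]:
    print(t,[(np.round(r["location"]),round(r["confidence"],2),at("wrist",r["location"],z).round(3)) for r in robot.tip_of("wrist",t)])
E
```

```text
time: 2.15
eef_pos: [0.4816, 0.0195, 0.2228]
tcp_rot: [180.0, -0.0, 176.5]
wrist_force: [0.4, -0.7, 0.1]
width: 0.0856
grip_force: 0.0
lever conf 0.6 ext [238.8, 0.6, 259.9, 314.3] ang -3.3 mid [0.4899 0.0095] len 0.36 width 0.022
lever_mid [(array([249., 166.]), 0.97, array([0.478, 0.008, 0.015]))]
stand_top [(array([436., 147.]), 0.9, array([0.46, 0.2 , 0.06])), (array([166., 354.]), 0.86, array([ 0.707, -0.112,  0.06 ])), (array([141., 225.]), 0.84, array([ 0.527, -0.111,  0.06 ]))]
```

View pics/w1.png

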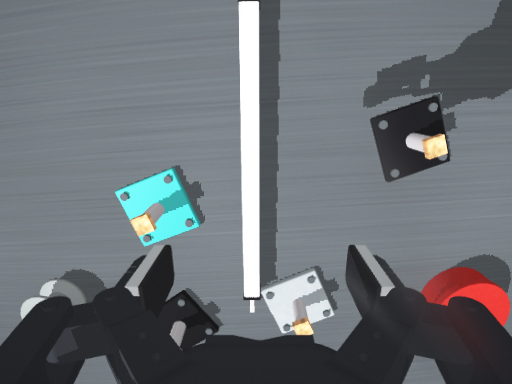

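The wrist view shows the lever at columns 239–260 with its tongue end at (252,305), towards +x. The grey stand is at (300,310). I'll go down on the middle and do a first trial lift there.

```bash
python3 -m pendant '0 -.5 3.5 0 0 0;0 -1.05 7 0 0 0;0 -1.05 10.5 0 0 0;0 -1.05 14 0 0 0;0 -1.05 17 0 0 0;0 -1.05 19.5 0 0 0;0 -1.05 21 0 0 0;0 -1.05 21 0 0 0;0 -1.05 21 0 0 0' 8.54 120
python3 -m pendant '0 0 0 0 0 0;0 0 0 0 0 0;0 0 0 0 0 0;0 0 0 0 0 0;0 0 0 0 0 0;0 0 0 0 0 0;0 0 0 0 0 0;0 0 0 0 0 0;0 0 0 0 0 0;0 0 0 0 0 0' 1 120
python3 -c "
from h import *;s=robot.state();print({k:s[k] for k in ('eef_pos','wrist_force','moment','width')})"
```

```text
time: 3.1
eef_pos: [0.4813, 0.0089, 0.013]
tcp_rot: [180.0, -0.0, 176.5]
wrist_force: [0.9, 0.4, -0.2]
width: 0.0852
grip_force: 0.0
time: 3.93
eef_pos: [0.4816, 0.0086, 0.0137]
tcp_rot: [180.0, 0.1, 176.5]
wrist_force: [-1.7, 1.6, 8.2]
width: 0.0179
grip_force: 117.9
{'eef_pos': array([0.48163063, 0.00860039, 0.01371824]), 'wrist_force': array([-1.67024103,  1.62597387,  8.16628345]), 'moment': array([0.26470789, 0.32537497, 0.02318512]), 'width': 0.017906678206182792}
```

```bash
python3 -m pendant '0 0 -.2 0 0 0;0 0 -.4 0 0 0;0 0 -.6 0 0 0;0 0 -.8 0 0 0;0 0 -1 0 0 0;0 0 -1.2 0 0 0;0 0 -1.2 0 0 0;0 0 -1.2 0 0 0;0 0 -1.2 0 0 0;0 0 -1.2 0 0 0'
python3 - <<'E'
from p import *
s=robot.state();print({k:s[k] for k in ('eef_pos','wrist_force','moment','width')})
F=[];M=[]
for i in range(4):
    snap("wrist","pics/w2.png" if i==0 else None);s=robot.state();F.append(s["wrist_force"]);M.append(s["moment"])
F=np.array(F);M=np.array(M);print(F,M)
E
```

```text
time: 4.77
eef_pos: [0.4814, 0.0085, 0.0248]
tcp_rot: [180.0, -0.0, 176.5]
wrist_force: [0.1, -0.1, -6.4]
width: 0.018
grip_force: 117.3
{'eef_pos': array([0.48136194, 0.00850626, 0.02480878]), 'wrist_force': array([ 0.11822706, -0.05196358, -6.3665242 ]), 'moment': array([ 0.02598045, -0.23019385, -0.04695986]), 'width': 0.018010388804181397}
[[ 0.38099981  0.29439818 -6.11075264]
 [ 0.29433102  0.55241905 -5.59411438]
 [-0.01782202 -0.00659958 -6.36137768]
 [-0.1646167  -0.57587195 -6.30516276]] [[-0.09349727 -0.18167042  0.00230887]
 [ 0.02723424 -0.12027867  0.02386611]
 [ 0.04226694 -0.20095255 -0.0360204 ]
 [-0.02605244 -0.16950909  0.0008983 ]]
```

View pics/w2.png

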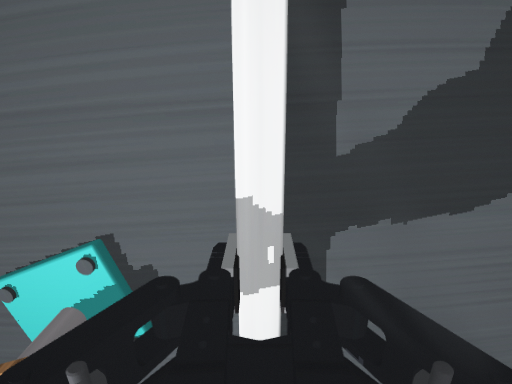

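The lever fills columns 232–290 towards −x and doesn't look strongly tipped. The load is about 6.2 N with a moment about y of −0.17 N·m, which puts the balance point about 28 mm towards −x. I'll set it down and regrasp there.

```bash
python3 -m pendant '0 0 .2 0 0 0;0 0 .4 0 0 0;0 0 .6 0 0 0;0 0 .8 0 0 0;0 0 1 0 0 0;0 0 1.15 0 0 0;0 0 1.15 0 0 0;0 0 1.15 0 0 0'
python3 -m pendant '0 0 0 0 0 0;0 0 0 0 0 0;0 0 0 0 0 0;0 0 0 0 0 0;1 0 0 0 0 0;2 0 0 0 0 0;2.8 0 0 0 0 0;2.8 0 0 0 0 0;2.8 0 0 0 0 0' 5
python3 -m pendant '0 0 0 0 0 0;0 0 0 0 0 0;0 0 0 0 0 0;0 0 0 0 0 0;0 0 0 0 0 0;0 0 0 0 0 0;0 0 0 0 0 0;0 0 0 0 0 0' 1 120
python3 -m pendant '0 0 -.2 0 0 0;0 0 -.4 0 0 0;0 0 -.6 0 0 0;0 0 -.8 0 0 0;0 0 -1 0 0 0;0 0 -1.2 0 0 0;0 0 -1.2 0 0 0;0 0 -1.2 0 0 0;0 0 -1.2 0 0 0;0 0 -1.2 0 0 0'
cat > m.py <<'E'
from p import *
s=robot.state();F=[];M=[]
for i in range(12):
    snap("wrist" if i else "scene","pics/s.png" if i==0 else None);s=robot.state();F.append(s["wrist_force"]);M.append(s["moment"])
F=np.mean(F,0);M=np.mean(M,0);print(s["time"],s["eef_pos"],s["width"],F,M,"dx",M[1]/-F[2])
E
python3 m.py
```

```text
time: 5.63
eef_pos: [0.4814, 0.0085, 0.0137]
tcp_rot: [-180.0, 0.0, 176.5]
wrist_force: [-2.6, -0.9, 2.5]
width: 0.0182
grip_force: 118.1
time: 6.38
eef_pos: [0.4537, 0.0101, 0.0136]
tcp_rot: [-180.0, 0.0, 176.5]
wrist_force: [0.5, -0.8, 0.5]
width: 0.0498
grip_force: 0.0
time: 7.05
eef_pos: [0.454, 0.0102, 0.0138]
tcp_rot: [-180.0, 0.1, 176.5]
wrist_force: [-0.4, 0.7, 5.7]
width: 0.018
grip_force: 118.0
time: 7.88
eef_pos: [0.4534, 0.0102, 0.0253]
tcp_rot: [180.0, -0.0, 176.5]
wrist_force: [1.2, -0.5, -6.1]
width: 0.0181
grip_force: 117.4
8.4833 [0.45350101 0.0101854  0.0254192 ] 0.018085440082054642 [ 0.21063512  0.10520116 -6.46438427] [-0.0021726  -0.03330072 -0.00293613] dx -0.005151414263410242
```

```bash
python3 -m pendant '0 0 .2 0 0 0;0 0 .4 0 0 0;0 0 .6 0 0 0;0 0 .8 0 0 0;0 0 1 0 0 0;0 0 1.15 0 0 0;0 0 1.15 0 0 0;0 0 1.15 0 0 0'
python3 -m pendant '0 0 0 0 0 0;0 0 0 0 0 0;0 0 0 0 0 0;0 0 0 0 0 0;.5 0 0 0 0 0;.5 0 0 0 0 0;.5 0 0 0 0 0;.5 0 0 0 0 0' 5
python3 m.py
python3 -m pendant '0 0 0 0 0 0;0 0 0 0 0 0;0 0 0 0 0 0;0 0 0 0 0 0;0 0 0 0 0 0;0 0 0 0 0 0;0 0 0 0 0 0;0 0 0 0 0 0' 1 120
python3 -m pendant '0 0 -.4 0 0 0;0 0 -.8 0 0 0;0 0 -1.6 0 0 0;0 0 -2.8 0 0 0;0 0 -4.2 0 0 0;0 0 -5.8 0 0 0;0 0 -7.4 0 0 0;0 0 -9 0 0 0;0 0 -9 0 0 0;0 0 -9 0 0 0'
python3 -m pendant '0 0 0 0 0 0;0 0 0 0 0 0;0 0 0 0 0 0;0 0 0 0 0 0'
python3 m.py; python3 -c "
import cv2;a=cv2.imread('pics/s.png')[110:270,190:350];cv2.imwrite('pics/s2.png',cv2.resize(a,None,fx=3.7,fy=3.7,interpolation=2))"
```

```text
time: 9.15
eef_pos: [0.4535, 0.0102, 0.0139]
tcp_rot: [-180.0, 0.0, 176.5]
wrist_force: [-0.9, 0.2, -5.3]
width: 0.0176
grip_force: 117.5
time: 9.82
eef_pos: [0.4485, 0.0105, 0.014]
tcp_rot: [-180.0, 0.0, 176.5]
wrist_force: [0.5, -0.6, -0.1]
width: 0.0497
grip_force: 0.0
10.4167 [0.44849312 0.0104954  0.01390186] 0.05003762533172895 [-0.06172922  0.13878815  0.06991863] [-0.00039453 -0.00492499  0.00194855] dx 0.0704388892197927
time: 11.08
eef_pos: [0.4485, 0.0105, 0.0143]
tcp_rot: [-180.0, 0.0, 176.5]
wrist_force: [-1.7, 0.5, 5.6]
width: 0.0178
grip_force: 118.1
time: 11.92
eef_pos: [0.4485, 0.0105, 0.1043]
tcp_rot: [-180.0, 0.1, 176.5]
wrist_force: [-0.8, 0.4, -6.4]
width: 0.018
grip_force: 117.7
time: 12.25
eef_pos: [0.4482, 0.0105, 0.1033]
tcp_rot: [180.0, -0.1, 176.5]
wrist_force: [0.1, 0.4, -6.0]
width: 0.0182
grip_force: 117.7
12.85 [0.44848006 0.01050836 0.10392533] 0.018061303892332226 [-0.07454715  0.16999426 -6.15583917] [-6.61798115e-03  1.92154977e-05 -7.49415574e-03] dx 3.1215074365539256e-06
```

View pics/s2.png

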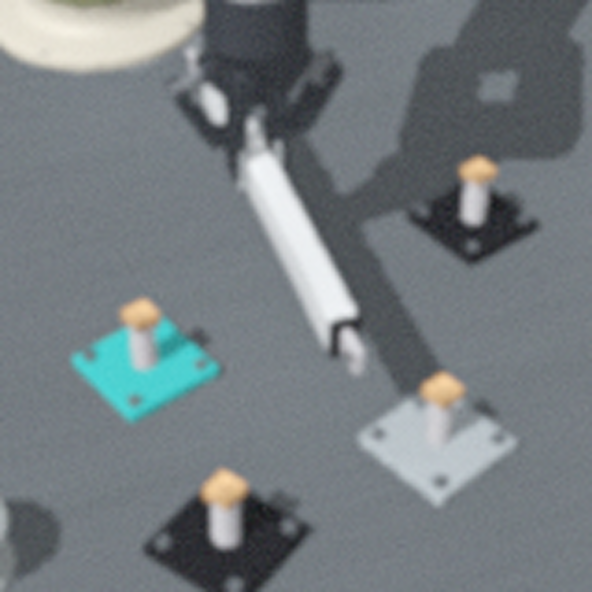

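The lever comes up clear of the bench and level, with only about 1 mm of residual offset. In the scene crop the lever ends at about (350,350), short of the grey stand's pad at (441,388). Next I'll refine the stand position.

```bash
cat > st.py <<'E'
from p import *
for n in ("top","scene","wrist"):
    for _ in range(3):
        im=snap(n)
        for r in robot.tip_of(n,"stand_top"):
            p=at(n,r["location"],.06)
            if abs(p[0]-.675)<.04 and abs(p[1]-.062)<.04: print(n,np.round(r["location"],1),round(r["confidence"],2),p.round(4))
    # orange pad pixels nearest
    h=cv2.cvtColor(im,cv2.COLOR_RGB2HSV); m=((h[...,0]>8)&(h[...,0]<25)&(h[...,1]>80)&(h[...,2]>150)).astype(np.uint8)
    _,_,S,C=cv2.connectedComponentsWithStats(m)
    for s,c in zip(S[1:],C[1:]):
        p=at(n,c,.058)
        if s[4]>8 and abs(p[0]-.675)<.04 and abs(p[1]-.062)<.04: print(n,"pad",s,p.round(4))
E
python3 st.py
```

```text
top [212.7 153.2] 0.95 [0.6734 0.0666 0.06  ]
top [215.9 154.9] 0.98 [0.6685 0.0573 0.06  ]
top [216.2 153. ] 0.79 [0.6741 0.0566 0.06  ]
top pad [211 149   8   8  41] [0.6752 0.0603 0.058 ]
scene [310.6 215.1] 0.8 [0.6778 0.0632 0.06  ]
scene [309.4 214.5] 0.66 [0.6748 0.0613 0.06  ]
scene [311.8 215.2] 0.94 [0.6792 0.0659 0.06  ]
scene pad [304 211  11   8  58] [0.6733 0.0608 0.058 ]
```

```bash
python3 -m pendant '-.8 .23 0 0 0 0;-2.3 .66 0 0 0 0;-4.5 1.3 0 0 0 0;-7.5 2.16 0 0 0 0;-10.5 3.02 0 0 0 0;-13.5 3.89 0 0 0 0;-16.5 4.75 0 0 0 0;-19 5.47 0 0 0 0;-21 6.05 0 0 0 0;-22 6.33 0 0 0 0'
python3 -m pendant '-.3 .09 0 0 0 0;-.3 .09 0 0 0 0;-.3 .09 0 0 0 0;-.3 .09 0 0 0 0;-.3 .09 0 0 0 0'
python3 m.py;python3 - <<'E'
from h import *
print(tool([.675,.061,.0755]))
snap("wrist","pics/w3.png"); snap("top","pics/t3.png")
E
python3 st.py
```

```text
time: 14.58
eef_pos: [0.6743, 0.0612, 0.103]
tcp_rot: [180.0, 0.0, 176.5]
wrist_force: [-1.1, -1.0, -6.2]
width: 0.0179
grip_force: 117.6
time: 15.0
eef_pos: [0.6744, 0.0608, 0.1041]
tcp_rot: [-180.0, -0.0, 176.5]
wrist_force: [-0.0, -0.1, -5.8]
width: 0.0177
grip_force: 117.6
15.6 [0.67497569 0.06097633 0.1038966 ] 0.01765721238649637 [-0.03170663 -0.0899382  -5.88906733] [ 0.00257925  0.01674525 -0.0123589 ] dx 0.0028434468922983965
[-2.41277439e-03  2.46710143e-03  2.83965982e+00]
scene [307.4 214.9] 0.84 [0.6742 0.056  0.06  ]
scene [310.9 215.8] 0.78 [0.6803 0.0628 0.06  ]
scene [306.5 213.9] 0.66 [0.6702 0.0554 0.06  ]
scene pad [305 212   7   7  29] [0.6748 0.0571 0.058 ]
```

View pics/w3.png

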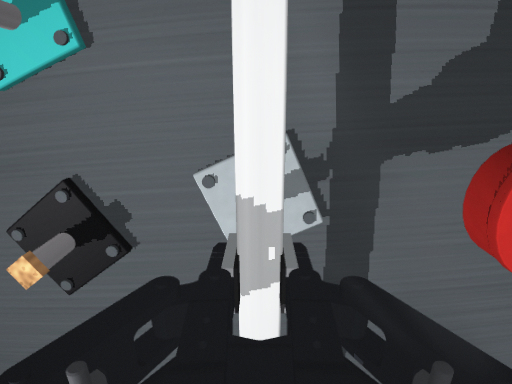

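The wrist view shows the grey foot under the lever with opposite corners at (194,177) and (323,220), and screws at (209,181) and (309,217). I'll use these to check the stand's centre.

Run:
```python
from h import *
A,C=[at("wrist",p,.01) for p in((194,177),(323,220))]; print(A,C,(A+C)/2,np.linalg.norm(A-C))
A,C=[at("wrist",p,.012) for p in((209,181),(309,217))]; print((A+C)/2,np.linalg.norm(A-C))
```

```text
[0.65397279 0.0114834  0.01      ] [0.69628787 0.11207141 0.01      ] [0.67513033 0.06177741 0.01      ] 0.10912613098039771
[0.6747604  0.06179469 0.012     ] 0.08453503228254025
```

Both checks give (0.675, 0.0615), with a diagonal of about 0.11 m as expected. Lowering now.

```bash
python3 -m pendant '.15 .05 .3 0 0 0;.15 .05 .8 0 0 0;.15 .05 1.3 0 0 0;.15 .05 1.8 0 0 0;.15 .05 2.2 0 0 0;.15 .05 2.5 0 0 0;.15 .05 2.7 0 0 0;.15 .05 2.8 0 0 0;.15 .05 2.85 0 0 0;.15 .05 2.85 0 0 0'
python3 -m pendant '0 0 .05 0 0 0;0 0 .1 0 0 0;0 0 .1 0 0 0;0 0 .1 0 0 0'; python3 -m pendant '0 0 .05 0 0 0;0 0 .05 0 0 0;0 0 .05 0 0 0;0 0 .05 0 0 0;0 0 .05 0 0 0'; python3 m.py
```

```text
time: 17.43
eef_pos: [0.6736, 0.0616, 0.0755]
tcp_rot: [180.0, 0.0, 176.5]
wrist_force: [-0.1, -0.0, -6.4]
width: 0.0183
grip_force: 117.6
time: 17.77
eef_pos: [0.6735, 0.0616, 0.0744]
tcp_rot: [-180.0, 0.0, 176.5]
wrist_force: [-0.4, -0.0, -6.7]
width: 0.0178
grip_force: 117.6
time: 18.18
eef_pos: [0.6736, 0.0616, 0.0743]
tcp_rot: [-180.0, 0.0, 176.5]
wrist_force: [-1.9, -0.8, -1.2]
width: 0.0184
grip_force: 118.2
18.7833 [0.67361953 0.06154343 0.07430225] 0.01802078798415308 [-2.94390072 -0.00322572  2.34329465] [0.00509653 0.50736528 0.00449897] dx -0.21651791722321656
```

The lever is in contact with the pad. I'll ease the grip, then open.

```bash
python3 -m pendant '0 0 -.02 0 0 0;0 0 -.02 0 0 0;0 0 -.02 0 0 0;0 0 -.02 0 0 0;0 0 -.02 0 0 0' - 20; python3 m.py;
python3 -m pendant '0 0 0 0 0 0;0 0 0 0 0 0;0 0 0 0 0 0;0 0 0 0 0 0;0 0 0 0 0 0;0 0 0 0 0 0' 3.2
python3 - <<'E'
from p import *
snap("wrist");lever("wrist",.09);snap("wrist");lever("wrist",.09)
a=snap("scene")[110:290,190:370];cv2.imwrite('pics/s4.png',cv2.resize(a,None,fx=3.3,fy=3.3,interpolation=2)[:,:,::-1])
E
```

```text
time: 19.2
eef_pos: [0.6736, 0.0616, 0.0743]
tcp_rot: [180.0, 0.0, 176.5]
wrist_force: [-4.2, -0.8, 5.7]
width: 0.0176
grip_force: 118.6
19.8 [0.67360639 0.06156517 0.07430332] 0.018266371646199174 [-3.25155041  0.20799707  5.24073562] [ 0.02042712  0.58818331 -0.00516906] dx -0.11223296766031836
time: 20.3
eef_pos: [0.6736, 0.0615, 0.074]
tcp_rot: [-180.0, 0.0, 176.5]
wrist_force: [-0.7, 0.7, -0.4]
width: 0.0319
grip_force: 0.0
lever conf 0.76 ext [232.4, 0.0, 287.5, 341.0] ang -3.68 mid [0.6367 0.0639] len 0.144 width 0.021
lever conf 0.94 ext [229.7, 0.0, 287.1, 342.3] ang -3.01 mid [0.6373 0.064 ] len 0.146 width 0.021
```

View pics/s4.png

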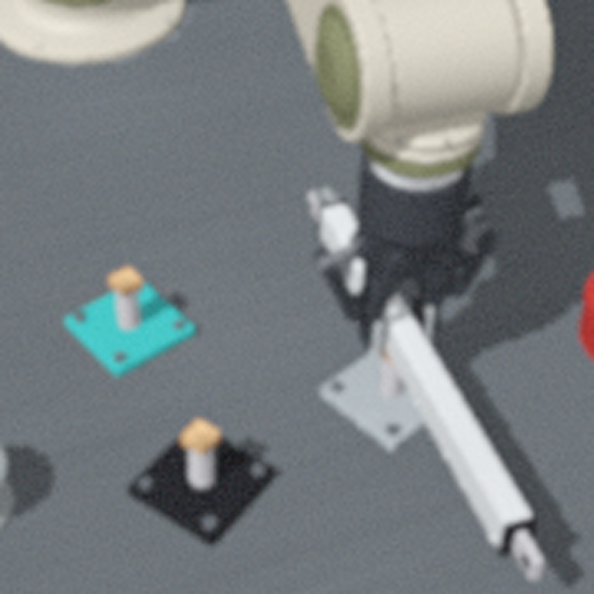

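The lever lies across the grey stand's pad at about (395,375), level, with the jaws open. Now retract straight up.

```bash
python3 -m pendant '0 0 0 0 0 0;0 0 0 0 0 0;0 0 -.3 0 0 0;0 0 -1 0 0 0;0 0 -2 0 0 0;0 0 -3.5 0 0 0;0 0 -5.5 0 0 0;0 0 -8 0 0 0;0 0 -11 0 0 0;0 0 -14 0 0 0' 5.5
python3 -m pendant '3 0 0 0 0 0;6 0 0 0 0 0;10 0 0 0 0 0;14 0 0 0 0 0;18 0 0 0 0 0;22 0 0 0 0 0;25 0 0 0 0 0;27 0 0 0 0 0;28 0 0 0 0 0;28 0 0 0 0 0'
python3 - <<'E'
from p import *
snap("top");lever("top",.09)
a=snap("scene");cv2.imwrite('pics/s5.png',cv2.resize(a[110:290,190:430],None,fx=3.3,fy=3.3,interpolation=2)[:,:,::-1])
for _ in range(10): b=snap("scene")
d=cv2.absdiff(a,b).max(2);print((d>40).sum(),robot.state()["time"])
E
```

```text
time: 21.38
eef_pos: [0.6732, 0.0616, 0.2165]
tcp_rot: [-180.0, 0.0, 176.5]
wrist_force: [1.2, -0.1, 0.1]
width: 0.0548
grip_force: 0.0
time: 22.22
eef_pos: [0.393, 0.0788, 0.2152]
tcp_rot: [-180.0, 0.1, 176.5]
wrist_force: [0.2, -0.0, -0.0]
width: 0.0551
grip_force: 0.0
lever conf 0.95 ext [206.2, 78.1, 224.0, 216.0] ang -4.18 mid [0.6916 0.0592] len 0.386 width 0.026
0 22.8667
```

View pics/s5.png

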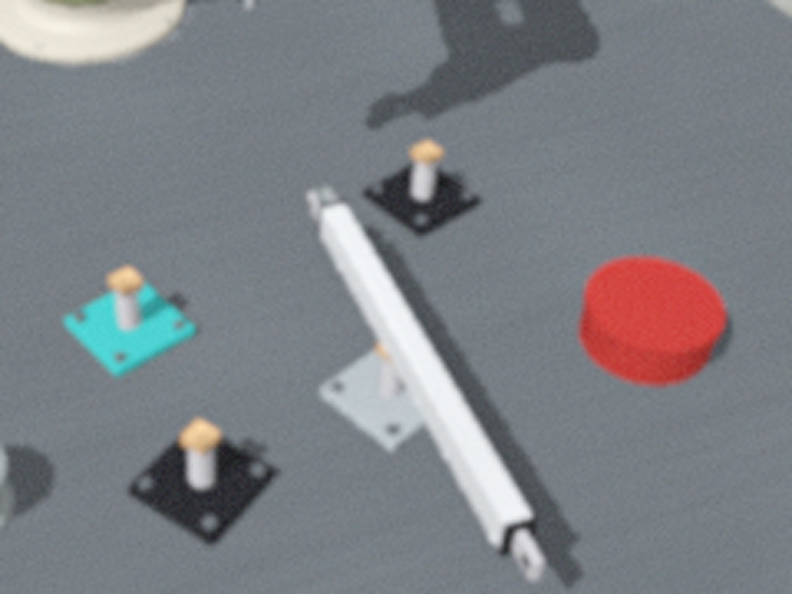

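The lever sits balanced and still on the grey stand, running from (320,200) to (530,570), and nothing touches it.

```bash
python3 -c "
from workcell import robot;print(robot.finish_job())"
```

```text
the job is handed in; nothing more can be done
None
```

The lever's balance point is about 33 mm from the tube's centre towards the roller end (good to a few mm), and I left the lever balanced, level and still on the grey stand's pad, touching nothing else, and handed the job in after about 23 s on the robot's clock.

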